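# Seal the herb canister, then lift off its dust lid and hold it

### The arm

A 6-joint arm with a two-finger parallel gripper is mounted at the origin on the work surface. World frame = base frame: x ahead of the robot, y to its left, z up, the work surface at z = 0. Lengths are in m, angles in degrees, forces in N, time in s.
With the tool pointing down it reaches from about 0.35 to 0.875 m from the base axis. Payload 4.2 kg.
Tool frame: the origin (TCP) lies at the very end of the fingers, on their centre line; the grasp point (between the pads) lies 19 mm behind it; z points along the fingers, y is the direction in which the jaws open and shut (so a half turn about z gives the same grasp; the last joint's range is limited). The gripper opens to 87 mm and grips with 3 to 60 N. Pads are 19 mm wide; open, the fingers measure 117 mm over their backs; the gripper's body (75 mm by 190 mm) begins 51 mm behind the grasp point.
Start: joints at [-48.266, 22.042, 0.453, 0, -68.411, -14.817], TCP at [0.283, -0.557, 0.223] pointing down, gripper open.
Joint ranges: [-179.83, 179.83], [-69.29, 118.12], [-61.27, 80.66], [-181.25, 117.63], [-171.15, -9.14], [-177.46, 177.46]. Speed limits (degrees/s): [159.86, 159.86, 180, 180, 180, 180].

### API

Orientations are given as a 3x3 rotation matrix whose columns are the frame's x, y, z axes.
In Python, from station import r, imaging gives the robot as it stands. The module is installed in compiled form; this text tells all that it offers.
- The arm moves only by the tool move_arm, never from a script. Its argument "motion" is one flat list of numbers, 7 for each row, row after row: the shift along the tool's x, y, z in units of 40 mm (1.0 is 40 mm), then the turn, a rotation vector about the tool's x, y, z in units of 5 degrees (1.0 is 5 degrees), then the gripper's target within -1 to 1 (shut at 1, half-way at 0, fully open at -1). In form: [dx, dy, dz, wx, wy, wz, gripper, dx, dy, dz, wx, wy, wz, gripper, ...]. A call has 1 to 20 rows; each row is the pose to reach, as a shift and turn from the pose measured when the call began, along the tool's axes at that moment; what a row does not reach only later rows make up. A row lasts 1/12 s, in which the tool goes at most 41.7 mm and 7.16 degrees, less where a joint would pass 70% of its speed; a pose out of reach is approached as far as the arm can. A call with a gripper value outside its range is refused whole. The fingers move at their own pace and stop on an object; the grip force is fixed at half the most. Time passes only in rows, so rows that repeat a pose let the fingers close. It gives the time, the measured TCP pose, the force and the opening at its end, in the units of the state.
- r.sense(): the state, without advancing time (a new reading comes with each control period).
- imaging.capture(name): name is "scene" or "top" or "wrist"; returns the picture (384x512x3 uint8, blue, green, red); there is no depth.
- imaging.camera_params(name): a dict with "intrinsics" (3x3 intrinsics, pixels), "world_from_camera" (4x4, takes a point from camera to world coordinates). Camera axes: x right, y down, z forward; pixel columns grow to the right and rows downward; lengths in m; the calibration is good to about 2 mm. A picture is of the moment at which its call begins: read the wrist's pose just before it. camera_params takes no time and is no camera call; for the wrist camera it gives the pose at the moment of the call.
- r.finish_job(): hands the job in, once; it reports no verdict.
The state is a dict: "time_s": time; "joints": joint angles; "joint_velocities": joint speeds; "effort": joint torques, N m; "tcp_pos": TCP position; "ee_rot": TCP orientation; "wrist_force": force on the tool from outside, world axes, zero at the start; "moment": the same for the moment, N m; "gripper_width": opening from 0.0 (shut) to 1.0 (fully open).
Only numpy, scipy, OpenCV 4.12 (cv2) and the standard library are available. Lean on these libraries where they do the work, as an engineer would, in place of code of your own. Each camera call takes 0.05 s, during which the arm holds its last target.

### The job

Put the nested lid pair onto the open green canister: pick it up by the red stem of the inner lid, carry both lids together, lower them upright until the inner lid sits fully home on the canister's rim, and let go without dropping them. Then take the green outer lid alone by its collar, raise it about 10 cm straight up, leaving the inner lid seated and undisturbed, and finish while still holding the outer lid level and still above the canister. Leave the canister standing where it is and do not disturb anything else on the table.

Things in the scene. Friction and masses are not known exactly. Their poses are not given: they have to be found in the camera images.
- canister: Open round steel canister, green with a dark band at the foot, standing loose on the table, heavy for its size. Sizes here and below in mm: outer diameter 86, height 100, wall 2.5 (mouth diameter 81), no contents. Origin at the centre of its underside, z up; the rim is 100 above the origin.
- inner_lid: Aluminium inner lid, loose, round, 250 g. Origin: centre of its underside. Plug, height 0 to 16, tapers from diameter 77 (height 12) to 64 at the bottom; flange diameter 91, height 16 to 20, rests on the canister's rim; red stem diameter 16 on the axis, height 20 to 73. Seated home, its origin is 84 above the canister's. Lifted by the stem it carries the outer lid on its flange.
- stem_top (a point): Centre of the flat top of the inner lid's stem; nested, it stands 28 above the outer lid's collar, so only this end of the stem can be gripped.
- outer_lid: Outer dust lid, green cap lying loose on the inner lid's flange (nested: origin 6 above the inner's; about 4 of sideways play), 150 g. Origin: centre of the skirt's lower edge. Skirt outer diameter 104, inner 99; top plate height 14 to 17 with a hole of diameter 26 for the stem; dark collar around the hole, outer diameter 34, height 17 to 39. Comes off straight up.
- collar_top (a point): Centre of the top edge of the outer lid's collar (39 above that lid's origin); the collar's 22 height above the plate is the place to grip the outer lid. The stem then stands 28 up between the fingers; the lid must rise over 56 to clear it.
- lid_rest: Round pale wooden rest, fixed to the table, diameter 120, 18 high, origin at the centre of its underside; the lid pair starts on it.
- closed_canister: Bystander: closed red steel canister, diameter 91 at its lid, height 120 with its knob, origin at the centre of its underside.
- mortar: Bystander: white ceramic mortar bowl, rim diameter 96, height 70, origin at the centre of its underside.
- jar: Bystander: amber glass jar with black cap, diameter 68, height 95, origin at the centre of its underside.
- pan: Bystander: shallow brass weighing pan, diameter 110, height 30, origin at the centre of its underside.
- weight: Bystander: small brass balance weight, diameter 36, height 46, origin at the centre of its underside.
- scoop: Bystander: spoon with a wooden handle and a steel bowl, about 200 long, lying on the table at the left.

How it is judged:
By the outcome, as a careful person would: the job done as asked, in the order asked, and still so for the second after the job is handed in, while the arm keeps its last pose, push and grip.
It also fails if it takes over 51 s, if anything falls off the work surface, if the arm or the gripper's body presses on something with over 40 N, if the wrist force passes 120 N, or if a joint passes its speed limit or range.

## Working session

There is one attempt and no reset: what is moved stays moved. The work goes in short steps, Python scripts to look and compute and a tool call to move; the robot and the scene stay as the last step left them, time stands still between calls to the robot, and variables do not carry over. Pictures are saved under pics/ and viewed, and the job is handed in when it is done.

Besides the shell and the picture viewer there is one more tool, called after "Request:" as a command line: name --argument value ..., lists and objects as JSON in quotes. move_arm: Moves the arm, as the interface text tells. Its arguments: {"type":"object","properties":{"motion":{"type":"array","items":{"type":"number"}}},"required":["motion"]}

```bash
mkdir -p pics; python3 - <<'E'
from station import r, imaging
import cv2,numpy as np
s=r.sense();print(s)
for n in("scene","top"):
    im=imaging.capture(n);cv2.imwrite(f"pics/{n}0.png",im)
    p=imaging.camera_params(n);print(n,np.round(p["intrinsics"],1).tolist(),np.round(p["world_from_camera"],3).tolist())
E
```

```text
{'time_s': 0.0, 'joints': array([-4.82658799e+01,  2.20910029e+01,  3.80621432e-01, -2.88526355e-02,
       -6.84102623e+01, -1.48180311e+01]), 'joint_velocities': array([-0.01465398, -0.0424072 , -0.0085844 , -0.02954935,  0.04713157,
        0.01980693]), 'effort': array([ 4.45041433e-04, -3.90664208e+01,  1.87411970e+01,  4.22015145e+00,
        1.10574957e-02, -2.17911652e-04]), 'tcp_pos': array([ 0.28269341, -0.5567495 ,  0.22146315]), 'ee_rot': array([[-8.91754490e-01, -4.52518311e-01, -1.05221315e-03],
       [-4.52519526e-01,  8.91752506e-01,  1.88297557e-03],
       [ 8.62327932e-05,  2.15529891e-03, -9.99997674e-01]]), 'wrist_force': array([-0.43939782, -0.0031131 ,  0.62820104]), 'moment': array([ 0.00092697,  0.04631894, -0.01546367]), 'gripper_width': 0.9973948136687344}
scene [[394.7, 0.0, 257.9], [0.0, 394.7, 192.0], [0.0, 0.0, 1.0]] [[-0.777, 0.363, -0.514, 1.069], [0.629, 0.435, -0.644, 0.772], [-0.01, -0.824, -0.567, 0.652], [0.0, 0.0, 0.0, 1.0]]
top [[353.1, 0.0, 254.8], [0.0, 353.1, 191.4], [0.0, 0.0, 1.0]] [[-0.007, -0.997, 0.076, 0.487], [-1.0, 0.008, 0.015, 0.106], [-0.016, -0.076, -0.997, 1.11], [0.0, 0.0, 0.0, 1.0]]
```

View pics/scene0.png

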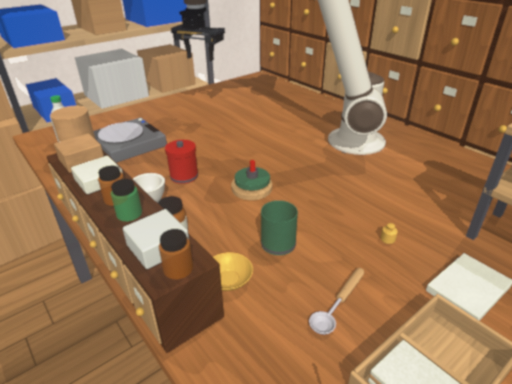

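View pics/top0.png

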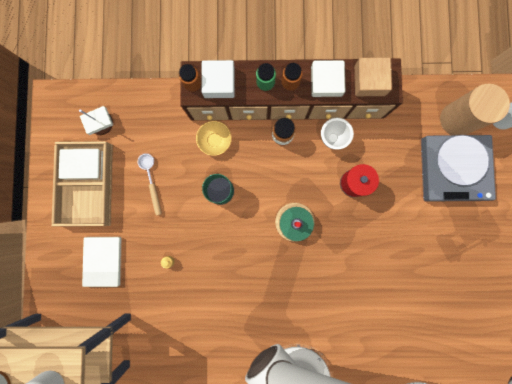

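The scene view shows the canister at about (279,227) and the lid pair at (252,180). In the top view they are at (218,189) and (296,223). Next I'll measure them with masks.

```bash
cat > h.py <<'E'
from station import r, imaging
import cv2,numpy as np
def plane(n,uv,z,p=None):
    p=p or imaging.camera_params(n);K=p["intrinsics"];T=p["world_from_camera"]
    d=T[:3,:3]@np.linalg.solve(K,[uv[0],uv[1],1.]);o=T[:3,3]
    return o+d*(z-o[2])/d[2]
def proj(n,X,p=None):
    p=p or imaging.camera_params(n);T=np.linalg.inv(p["world_from_camera"])
    c=p["intrinsics"]@(T[:3,:3]@np.array(X)+T[:3,3]);return c[:2]/c[2]
E
python3 - <<'E'
from h import *
for n,cc,cl in(("scene",(279,227),(252,178)),("top",(218,189),(296,223))):
    im=cv2.imread(f"pics/{n}0.png");hsv=cv2.cvtColor(im,cv2.COLOR_BGR2HSV)
    G=cv2.inRange(hsv,(65,70,20),(95,255,255));R=cv2.inRange(hsv,(0,170,90),(6,255,255))|cv2.inRange(hsv,(172,150,90),(180,255,255))
    for nm,M,c in(("can",G,cc),("lid",G,cl),("stem",R,cl)):
        m=np.zeros_like(M);x,y=c;m[y-32:y+32,x-28:x+28]=M[y-32:y+32,x-28:x+28]
        cs,_=cv2.findContours(m,0,1);k=max(cs,key=cv2.contourArea);
        e=cv2.minEnclosingCircle(k);print(n,nm,cv2.boundingRect(k),np.round(e[0],1),round(e[1],1),cv2.contourArea(k), np.round(cv2.fitEllipse(k)[0],1))
    a=[cv2.resize(im[c[1]-35:c[1]+35,c[0]-35:c[0]+35],(390,390),interpolation=0) for c in(cc,cl)]
    cv2.imwrite(f"pics/{n}_z.png",np.hstack(a))
E
```

```text
scene can (265, 202, 30, 49) [278. 226.] 24.3 870.5 [278.9 225.2]
scene lid (237, 170, 31, 19) [252. 178.] 15.5 322.5 [252.1 178.6]
scene stem (250, 160, 5, 11) [252.5 165. ] 5.2 38.5 [252.  165.1]
top can (203, 174, 26, 27) [216.5 187.7] 13.9 112.0 [219.5 190. ]
top lid (280, 207, 34, 34) [296.3 223.6] 16.8 829.0 [296.3 223.5]
top stem (295, 222, 6, 5) [297.5 224. ] 2.7 14.5 [297.4 224. ]
```

View pics/top_z.png

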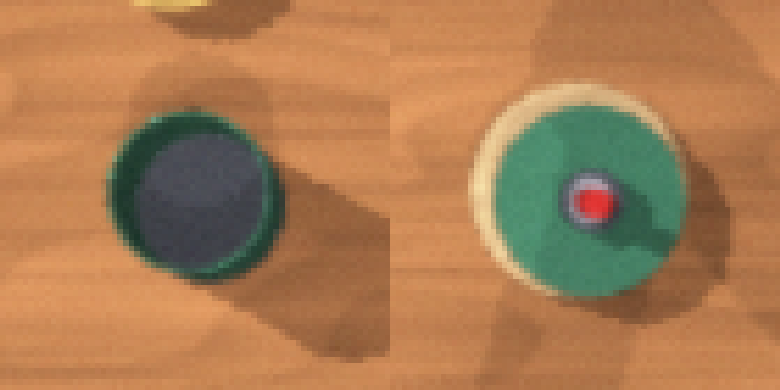

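View pics/scene_z.png

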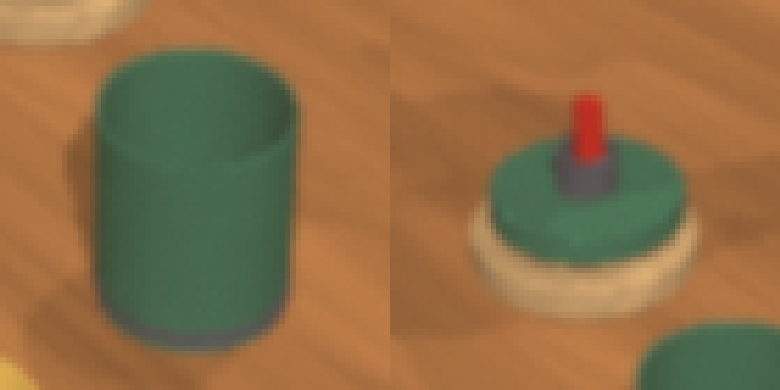

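```bash
python3 - <<'E'
from h import *
print("stem top",plane("top",(297.6,224.2),.091),plane("scene",(252.3,159.9),.091))
print("can",plane("top",(217.1,188.6),.1),plane("scene",(279.4,211.4),.1))
print("lidplate",plane("top",(296.3,223.5),.041))
print(np.round(imaging.camera_params("wrist")["world_from_camera"],3), np.round(imaging.camera_params("wrist")["intrinsics"],1))
for nm,uv,z in(("jar",(284,127),.095),("mortar",(337,132),.07),("red",(366,180),.12),("pan",(214,138),.03),("weight",(167,263),.046)):print(nm,plane("top",uv,z))
E
```

```text
stem top [ 4.69463951e-01 -2.88457409e-04  9.10000000e-02] [ 0.47131906 -0.00212745  0.091     ]
can [0.57309304 0.23015337 0.1       ] [0.58019167 0.23675007 0.1       ]
lidplate [ 0.47073596 -0.00163811  0.041     ]
[[-0.453  0.862  0.227  0.221]
 [ 0.892  0.437  0.119 -0.589]
 [ 0.003  0.256 -0.967  0.383]
 [ 0.     0.     0.     1.   ]] [[321.    0.  258.9]
 [  0.  321.  187.3]
 [  0.    0.    1. ]]
jar [0.75250027 0.03525175 0.095     ]
mortar [ 0.74214515 -0.12416115  0.07      ]
red [ 0.59219717 -0.19080599  0.12      ]
pan [0.73709997 0.24862289 0.03      ]
weight [0.35577027 0.38647899 0.046     ]
```

```bash
cat >> h.py <<'E'
from scipy.spatial.transform import Rotation as Ro
RT=np.array([[-1,0,0],[0,1,0],[0,0,-1.]])
def go(x,y,z,Rt=RT):
    s=r.sense();R=s["ee_rot"]
    d=R.T@(np.array([x,y,z])-s["tcp_pos"])/.04
    w=Ro.from_matrix(R.T@Rt).as_rotvec(degrees=True)/5
    print("delta",np.round(d,3),"rot",np.round(w,3),"t",round(s["time_s"],2),"tcp",np.round(s["tcp_pos"],4),"F",np.round(s["wrist_force"],2),"g",round(s["gripper_width"],3))
E
python3 -c "
from h import *
go(.48,.115,.28)"
```

```text
delta [-11.999  12.748  -1.436] rot [ 0.022 -0.006  5.381] t 0.1 tcp [ 0.2827 -0.5568  0.2216] F [ 0.64 -0.14  0.26] g 1.0
```

Request:
move_arm --motion '[-0.3, 0.3, -1.4, 0, 0, 0.1, -1, -12, 12.75, -1.4, 0, 0, 5.4, -1, -12, 12.75, -1.4, 0, 0, 5.4, -1, -12, 12.75, -1.4, 0, 0, 5.4, -1, -12, 12.75, -1.4, 0, 0, 5.4, -1, -12, 12.75, -1.4, 0, 0, 5.4, -1, -12, 12.75, -1.4, 0, 0, 5.4, -1, -12, 12.75, -1.4, 0, 0, 5.4, -1, -12, 12.75, -1.4, 0, 0, 5.4, -1, -12, 12.75, -1.4, 0, 0, 5.4, -1, -12, 12.75, -1.4, 0, 0, 5.4, -1, -12, 12.75, -1.4, 0, 0, 5.4, -1, -12, 12.75, -1.4, 0, 0, 5.4, -1, -12, 12.75, -1.4, 0, 0, 5.4, -1, -12, 12.75, -1.4, 0, 0, 5.4, -1, -12, 12.75, -1.4, 0, 0, 5.4, -1, -12, 12.75, -1.4, 0, 0, 5.4, -1, -12, 12.75, -1.4, 0, 0, 5.4, -1, -12, 12.75, -1.4, 0, 0, 5.4, -1, -12, 12.75, -1.4, 0, 0, 5.4, -1]'

```text
time_s: 1.77
tcp_pos: [0.4798, 0.1164, 0.2776]
ee_rot: [[-1.0, -0.001, -0.003], [-0.001, 1.0, 0.001], [0.003, 0.001, -1.0]]
wrist_force: [0.4, -0.8, 0.1]
gripper_width: 0.999
```

```bash
python3 - <<'E'
from h import *
import pickle
p=imaging.camera_params("wrist");im=imaging.capture("wrist");cv2.imwrite("pics/w1.png",im);pickle.dump(p,open("w1.pkl","wb"))
print(r.sense()["tcp_pos"],r.sense()["joint_velocities"].round(2))
E
```

```text
[0.4795421  0.11531495 0.2778231 ] [-1.52 -1.05 -0.6   0.08  0.04 -0.12]
```

View pics/w1.png

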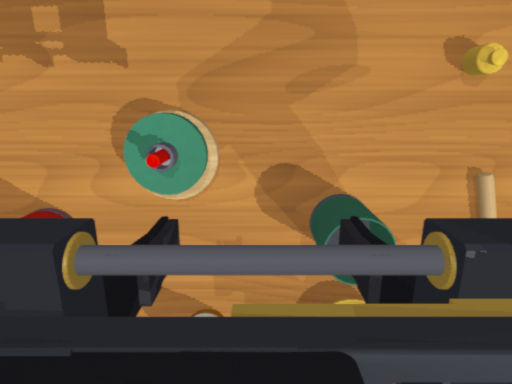

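The wrist view shows the lid pair at about (166,155) with the stem top at (153,160). The gripper hides part of the canister, so I'll step outward for a clear look at it.

Request:
move_arm --motion '[-1, 0.6, 0, 0, 0, 0, -1, -2, 1.2, 0, 0, 0, 0, -1, -3, 1.8, 0, 0, 0, 0, -1, -4, 2.2, 0, 0, 0, 0, -1, -4, 2.2, 0, 0, 0, 0, -1, -4, 2.2, 0, 0, 0, 0, -1, -4, 2.2, 0, 0, 0, 0, -1, -4, 2.2, 0, 0, 0, 0, -1]'

```text
time_s: 2.48
tcp_pos: [0.639, 0.2018, 0.2776]
ee_rot: [[-1.0, 0.002, -0.003], [0.002, 1.0, 0.001], [0.003, 0.001, -1.0]]
wrist_force: [-0.1, 0.1, 0.3]
gripper_width: 1.0
```

```bash
python3 - <<'E'
from h import *
import pickle
p=imaging.camera_params("wrist");im=imaging.capture("wrist");cv2.imwrite("pics/w2.png",im);pickle.dump(p,open("w2.pkl","wb"))
print(r.sense()["tcp_pos"])
p1=pickle.load(open("w1.pkl","rb"));i1=cv2.imread("pics/w1.png");hsv=cv2.cvtColor(i1,cv2.COLOR_BGR2HSV)
R=cv2.inRange(hsv,(0,170,90),(6,255,255))|cv2.inRange(hsv,(172,150,90),(180,255,255))
R[:, :120]=0;R[200:]=0;R[:,200:]=0
k=max(cv2.findContours(R,0,1)[0],key=cv2.contourArea);print(cv2.boundingRect(k))
cv2.imwrite("pics/w1z.png",np.hstack([cv2.resize(i1[130:185,130:185],(390,390),interpolation=0),cv2.resize(cv2.cvtColor(R,8)[130:185,130:185],(390,390),interpolation=0)]))
G=cv2.inRange(hsv,(65,70,20),(95,255,255));G[:,230:]=0;G[210:]=0
k=max(cv2.findContours(G,0,1)[0],key=cv2.contourArea);e=cv2.minEnclosingCircle(k);print(e,plane("",e[0],.041,p1))
E
```

```text
[0.63878292 0.20188799 0.27817964]
(146, 149, 24, 19)
((165.22222900390625, 152.4166717529297), 42.17500305175781) [4.70641793e-01 2.19887322e-04 4.10000000e-02]
```

View pics/w2.png

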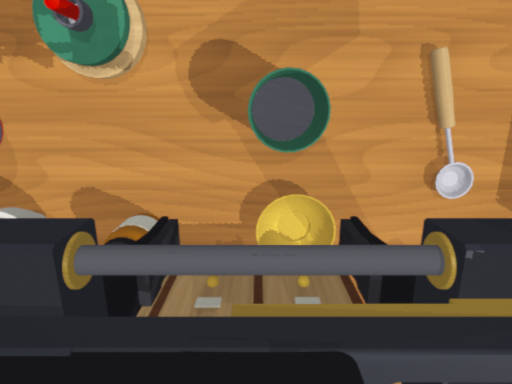

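View pics/w1z.png

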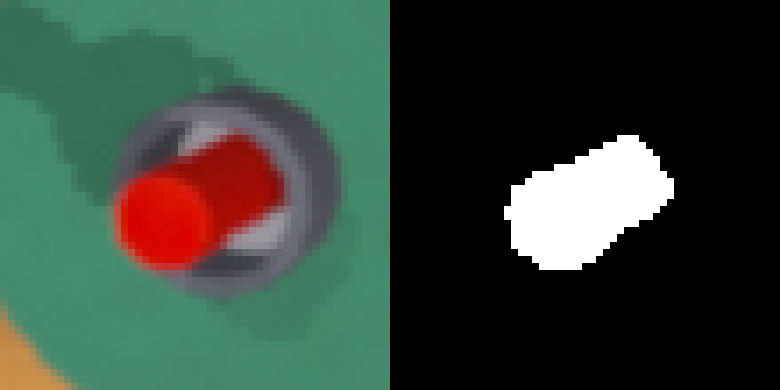

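The canister mouth is clear at about (289,110), and the stem top is at (152.5,161). I'll fit the rim next.

```bash
python3 - <<'E'
from h import *
import pickle
p1=pickle.load(open("w1.pkl","rb"));p=pickle.load(open("w2.pkl","rb"))
print("stem",plane("",(152.5,161),.091,p1))
hsv=cv2.cvtColor(cv2.imread("pics/w2.png"),cv2.COLOR_BGR2HSV)
G=cv2.inRange(hsv,(65,70,20),(95,255,255));G[:,:230]=0;G[170:]=0;G[:,350:]=0
k=max(cv2.findContours(G,0,1)[0],key=cv2.contourArea)
h=cv2.convexHull(k);e=cv2.fitEllipse(h);print(cv2.boundingRect(k),e,cv2.minEnclosingCircle(k))
for c in(e[0],cv2.minEnclosingCircle(k)[0]):print("can",plane("",c,.1,p))
c=plane("",e[0],.1,p);print("expected r px",np.linalg.norm(proj("",c+[0,.043,0],p)-proj("",c,p)))
print(proj("",c,p),"base edge check, top view rim", proj("top",c),proj("scene",c))
T=p["world_from_camera"];print("cam",T[:3,3])
c=plane("",e[0],.1,p)
go(.4695,-.0005,.14)
E
```

```text
stem [4.72693104e-01 1.30789413e-04 9.10000000e-02]
(248, 68, 82, 84) ((288.7298583984375, 109.50655364990234), (80.92366027832031, 83.898681640625), 18.01109504699707) ((288.4714660644531, 109.37596130371094), 41.98968505859375)
can [0.57648471 0.23306498 0.1       ]
can [0.57635371 0.23279634 0.1       ]
expected r px 41.79665944537708
[288.7298584  109.50655365] base edge check, top view rim [216.09152535 187.43362805] [279.54351993 210.03421013]
cam [0.57053528 0.20195537 0.43966829]
delta [ 4.215 -5.07   3.46 ] rot [ 0.011 -0.029 -0.019] t 2.53 tcp [0.6388 0.2019 0.2782] F [ 0.29 -0.25  0.14] g 1.0
```

Request:
move_arm --motion '[0.6, -0.7, 0.2, 0, 0, 0, -1, 1.3, -1.5, 0.6, 0, 0, 0, -1, 2, -2.3, 1, 0, 0, 0, -1, 2.7, -3.1, 1.6, 0, 0, 0, -1, 3.3, -3.9, 2.3, 0, 0, 0, -1, 3.8, -4.6, 2.9, 0, 0, 0, -1, 4.18, -5.06, 3.46, 0, 0, 0, -1, 4.18, -5.06, 3.46, 0, 0, 0, -1, 4.18, -5.06, 3.46, 0, 0, 0, -1, 4.18, -5.06, 3.46, 0, 0, 0, -1, 4.18, -5.06, 3.46, 0, 0, 0, -1]'

```text
time_s: 3.45
tcp_pos: [0.4725, 0.0005, 0.1418]
ee_rot: [[-1.0, 0.001, 0.002], [0.001, 1.0, 0.002], [-0.002, 0.002, -1.0]]
wrist_force: [-0.8, 1.2, 0.4]
gripper_width: 0.998
```

```bash
python3 - <<'E'
from h import *
cv2.imwrite("pics/w3.png",imaging.capture("wrist"))
go(.4715,-.0005,.067)
E
```

```text
delta [ 0.032 -0.035  1.866] rot [ 0.022  0.017 -0.007] t 3.5 tcp [0.4727 0.0008 0.1416] F [-0.39 -0.63  0.29] g 1.0
```

View pics/w3.png

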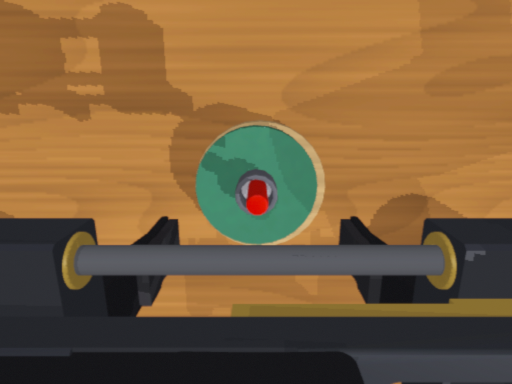

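```bash
python3 - <<'E'
from h import *
print(plane("wrist",(257,204.5),.091),r.sense()["tcp_pos"])
E
```

```text
[ 4.72310556e-01 -1.02622216e-04  9.10000000e-02] [0.47265768 0.00076201 0.14164844]
```

The stem top at (257,204) is centred between the fingers, so I'll descend and close.

Request:
move_arm --motion '[0.02, -0.02, 0.5, 0.02, 0.02, 0, -1, 0.02, -0.02, 1, 0.02, 0.02, 0, -1, 0.02, -0.02, 1.4, 0.02, 0.02, 0, -1, 0.02, -0.02, 1.7, 0.02, 0.02, 0, -1, 0.02, -0.02, 1.86, 0.02, 0.02, 0, -1, 0.02, -0.02, 1.86, 0.02, 0.02, 0, -1, 0.02, -0.02, 1.86, 0.02, 0.02, 0, -1]'

```text
time_s: 4.08
tcp_pos: [0.4729, 0.0007, 0.0678]
ee_rot: [[-1.0, -0.0, 0.001], [-0.0, 1.0, 0.0], [-0.001, 0.0, -1.0]]
wrist_force: [0.3, 0.4, -0.2]
gripper_width: 1.001
```

Request:
move_arm --motion '[0, 0, 0, 0, 0, 0, 1, 0, 0, 0, 0, 0, 0, 1, 0, 0, 0, 0, 0, 0, 1, 0, 0, 0, 0, 0, 0, 1, 0, 0, 0, 0, 0, 0, 1, 0, 0, 0, 0, 0, 0, 1, 0, 0, 0, 0, 0, 0, 1, 0, 0, 0, 0, 0, 0, 1, 0, 0, 0, 0, 0, 0, 1, 0, 0, 0, 0, 0, 0, 1, 0, 0, 0, 0, 0, 0, 1, 0, 0, 0, 0, 0, 0, 1]'

```text
time_s: 5.08
tcp_pos: [0.4729, 0.0004, 0.0679]
ee_rot: [[-1.0, -0.001, 0.0], [-0.001, 1.0, -0.0], [-0.0, -0.0, -1.0]]
wrist_force: [0.9, 0.3, -2.6]
gripper_width: 0.177
```

```bash
python3 - <<'E'
from h import *
cv2.imwrite("pics/s4.png",cv2.resize(imaging.capture("scene")[120:220,190:320],(780,600)))
go(.472,0,.067)
E
```

```text
delta [ 0.017 -0.012  0.015] rot [-0.     0.003  0.002] t 5.13 tcp [0.4727 0.0005 0.0676] F [ 0.78 -2.41  0.62] g 0.176
```

View pics/s4.png

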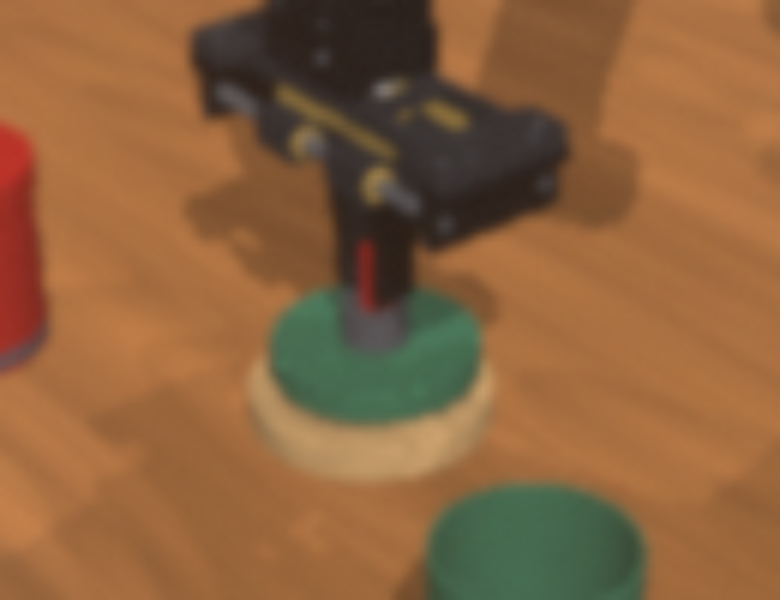

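The grip is on: opening 0.177, about 15–16 mm. Next I'll lift gently.

Request:
move_arm --motion '[0, 0, -0.05, 0, 0, 0, 1, 0, 0, -0.15, 0, 0, 0, 1, 0, 0, -0.3, 0, 0, 0, 1, 0, 0, -0.5, 0, 0, 0, 1, 0, 0, -0.75, 0, 0, 0, 1, 0, 0, -1, 0, 0, 0, 1, 0, 0, -1.3, 0, 0, 0, 1, 0, 0, -1.6, 0, 0, 0, 1, 0, 0, -1.9, 0, 0, 0, 1, 0, 0, -2.2, 0, 0, 0, 1, 0, 0, -2.5, 0, 0, 0, 1, 0, 0, -2.8, 0, 0, 0, 1, 0, 0, -3, 0, 0, 0, 1, 0, 0, -3.15, 0, 0, 0, 1, 0, 0, -3.25, 0, 0, 0, 1, 0, 0, -3.3, 0, 0, 0, 1, 0, 0, -3.3, 0, 0, 0, 1, 0, 0, -3.3, 0, 0, 0, 1]'

```text
time_s: 6.63
tcp_pos: [0.4723, 0.0005, 0.1991]
ee_rot: [[-1.0, -0.0, -0.001], [-0.0, 1.0, -0.0], [0.001, -0.0, -1.0]]
wrist_force: [-0.5, -0.1, -4.0]
gripper_width: 0.175
```

```bash
python3 - <<'E'
from h import *
cv2.imwrite("pics/s5.png",cv2.resize(imaging.capture("scene")[80:240,160:340],(675,600)))
go(.5765,.233,.2)
E
```

```text
delta [-2.607  5.814 -0.029] rot [-0.002 -0.013  0.001] t 6.68 tcp [0.4722 0.0005 0.199 ] F [ 0.75 -0.01 -5.34] g 0.173
```

View pics/s5.png

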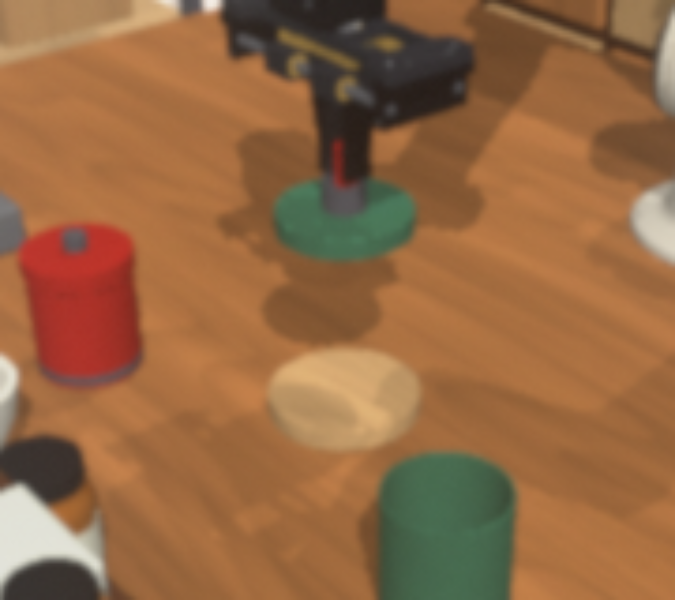

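Both lids are lifted together and level, and the force of about 4 N matches 400 g. Now I'll carry them over.

Request:
move_arm --motion '[-0.03, 0.06, 0, 0, 0, 0, 1, -0.09, 0.2, 0, 0, 0, 0, 1, -0.2, 0.45, 0, 0, 0, 0, 1, -0.35, 0.8, 0, 0, 0, 0, 1, -0.54, 1.2, 0, 0, 0, 0, 1, -0.74, 1.65, 0, 0, 0, 0, 1, -0.94, 2.1, 0, 0, 0, 0, 1, -1.14, 2.55, 0, 0, 0, 0, 1, -1.34, 3, 0, 0, 0, 0, 1, -1.54, 3.45, 0, 0, 0, 0, 1, -1.74, 3.9, 0, 0, 0, 0, 1, -1.95, 4.35, 0, 0, 0, 0, 1, -2.13, 4.75, 0, 0, 0, 0, 1, -2.29, 5.1, 0, 0, 0, 0, 1, -2.42, 5.4, 0, 0, 0, 0, 1, -2.51, 5.6, 0, 0, 0, 0, 1, -2.57, 5.74, 0, 0, 0, 0, 1, -2.6, 5.81, 0, 0, 0, 0, 1, -2.6, 5.81, 0, 0, 0, 0, 1, -2.6, 5.81, 0, 0, 0, 0, 1]'

```text
time_s: 8.35
tcp_pos: [0.576, 0.2325, 0.1988]
ee_rot: [[-1.0, 0.0, -0.002], [0.0, 1.0, -0.001], [0.002, -0.001, -1.0]]
wrist_force: [-0.6, -0.5, -3.8]
gripper_width: 0.172
```

```bash
python3 - <<'E'
from h import *
a=imaging.capture("scene");b=imaging.capture("top")
cv2.imwrite("pics/s6.png",np.hstack([cv2.resize(a[130:270,220:340],(400,467)),cv2.resize(b[140:240,170:270],(400,467))]))
go(.5765,.233,.14)
E
```

```text
delta [-0.015  0.021  1.475] rot [-0.004 -0.015 -0.007] t 8.45 tcp [0.576  0.2322 0.199 ] F [-0.72 -0.02 -3.75] g 0.174
```

View pics/s6.png

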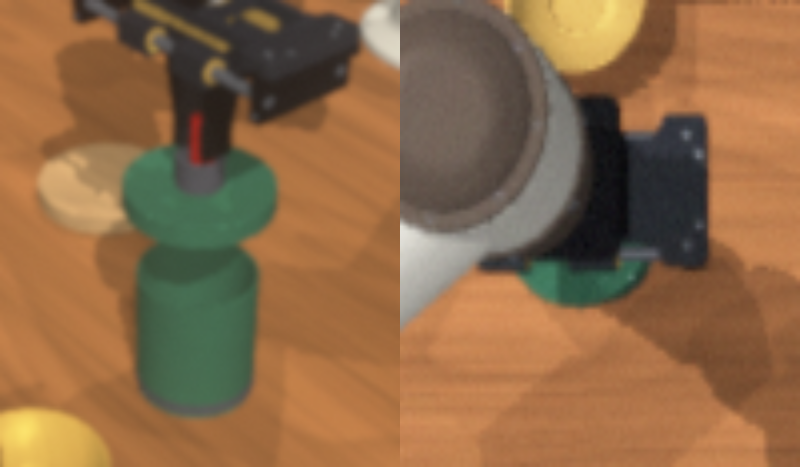

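The lids are aligned over the canister: stem and canister centres share x≈197 in the scene crop. Lowering in stages while watching the force.

Request:
move_arm --motion '[-0.01, 0.02, 0.1, 0, 0, 0, 1, -0.01, 0.02, 0.25, 0, 0, 0, 1, -0.01, 0.02, 0.4, 0, 0, 0, 1, -0.01, 0.02, 0.55, 0, 0, 0, 1, -0.01, 0.02, 0.7, 0, 0, 0, 1, -0.01, 0.02, 0.85, 0, 0, 0, 1, -0.01, 0.02, 1, 0, 0, 0, 1, -0.01, 0.02, 1.1, 0, 0, 0, 1, -0.01, 0.02, 1.18, 0, 0, 0, 1, -0.01, 0.02, 1.22, 0, 0, 0, 1, -0.01, 0.02, 1.22, 0, 0, 0, 1]'

```text
time_s: 9.37
tcp_pos: [0.5762, 0.2329, 0.1498]
ee_rot: [[-1.0, 0.001, -0.002], [0.001, 1.0, -0.001], [0.002, -0.001, -1.0]]
wrist_force: [-0.2, 0.1, -4.7]
gripper_width: 0.174
```

Request:
move_arm --motion '[0, 0, 0.02, 0, 0, 0, 1, 0, 0, 0.05, 0, 0, 0, 1, 0, 0, 0.09, 0, 0, 0, 1, 0, 0, 0.13, 0, 0, 0, 1, 0, 0, 0.17, 0, 0, 0, 1, 0, 0, 0.2, 0, 0, 0, 1, 0, 0, 0.22, 0, 0, 0, 1, 0, 0, 0.22, 0, 0, 0, 1]'

```text
time_s: 10.03
tcp_pos: [0.5761, 0.2328, 0.1407]
ee_rot: [[-1.0, 0.001, -0.002], [0.001, 1.0, -0.001], [0.002, -0.001, -1.0]]
wrist_force: [0.5, 0.6, -5.0]
gripper_width: 0.178
```

```bash
python3 - <<'E'
from h import *
a=imaging.capture("scene")
cv2.imwrite("pics/s7.png",cv2.resize(a[150:270,220:340],(600,600)))
go(.5765,.233,.1337)
E
```

```text
delta [-0.009  0.004  0.178] rot [-0.01  -0.023 -0.007] t 10.08 tcp [0.5762 0.2328 0.1408] F [ 0.41  1.34 -4.14] g 0.172
```

View pics/s7.png

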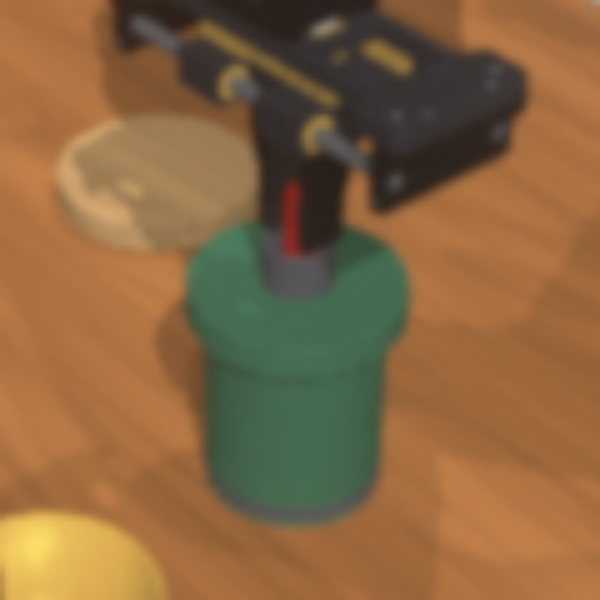

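The plug is entering the mouth, centred and without side load. Lowering the last millimetres.

Request:
move_arm --motion '[0, 0, 0.02, 0, 0, 0, 1, 0, 0, 0.05, 0, 0, 0, 1, 0, 0, 0.08, 0, 0, 0, 1, 0, 0, 0.11, 0, 0, 0, 1, 0, 0, 0.13, 0, 0, 0, 1, 0, 0, 0.14, 0, 0, 0, 1, 0, 0, 0.14, 0, 0, 0, 1]'

```text
time_s: 10.67
tcp_pos: [0.5766, 0.2331, 0.1354]
ee_rot: [[-1.0, 0.001, -0.001], [0.001, 1.0, -0.0], [0.001, -0.0, -1.0]]
wrist_force: [1.5, -0.6, -4.3]
gripper_width: 0.174
```

Request:
move_arm --motion '[0, 0, 0.02, 0, 0, 0, 1, 0, 0, 0.03, 0, 0, 0, 1, 0, 0, 0.04, 0, 0, 0, 1, 0, 0, 0.04, 0, 0, 0, 1]'

```text
time_s: 11.0
tcp_pos: [0.5767, 0.2331, 0.1338]
ee_rot: [[-1.0, 0.0, -0.001], [0.0, 1.0, -0.0], [0.001, -0.0, -1.0]]
wrist_force: [1.0, -0.2, -3.2]
gripper_width: 0.177
```

Request:
move_arm --motion '[0, 0, 0.015, 0, 0, 0, 1, 0, 0, 0.03, 0, 0, 0, 1, 0, 0, 0.03, 0, 0, 0, 1]'

```text
time_s: 11.25
tcp_pos: [0.5769, 0.233, 0.1336]
ee_rot: [[-1.0, 0.0, 0.0], [0.0, 1.0, -0.0], [-0.0, -0.0, -1.0]]
wrist_force: [0.5, -1.5, 1.8]
gripper_width: 0.177
```

Request:
move_arm --motion '[0, 0, 0.01, 0, 0, 0, 1, 0, 0, 0.02, 0, 0, 0, 1, 0, 0, 0.02, 0, 0, 0, 1]'

```text
time_s: 11.5
tcp_pos: [0.5769, 0.233, 0.1336]
ee_rot: [[-1.0, 0.0, 0.001], [0.0, 1.0, -0.0], [-0.001, -0.0, -1.0]]
wrist_force: [-2.0, -0.7, 3.5]
gripper_width: 0.174
```

Contact came at exactly the seated height, with force going from −4 to +3.5 N. Releasing.

Request:
move_arm --motion '[0, 0, 0, 0, 0, 0, 0.6, 0, 0, 0, 0, 0, 0, 0.5, 0, 0, 0, 0, 0, 0, 0.3, 0, 0, 0, 0, 0, 0, 0, 0, 0, 0, 0, 0, 0, -0.2, 0, 0, 0, 0, 0, 0, -0.2, 0, 0, 0, 0, 0, 0, -0.2, 0, 0, 0, 0, 0, 0, -0.2]'

```text
time_s: 12.17
tcp_pos: [0.5769, 0.233, 0.1335]
ee_rot: [[-1.0, 0.0, 0.0], [0.0, 1.0, -0.0], [-0.0, -0.0, -1.0]]
wrist_force: [0.2, 0.0, 0.1]
gripper_width: 0.573
```

```bash
python3 - <<'E'
from h import *
a=imaging.capture("scene");b=imaging.capture("wrist")
cv2.imwrite("pics/s8.png",np.hstack([cv2.resize(a[150:270,220:340],(400,400)),cv2.resize(b[100:300,160:360],(400,400))]))
go(.5765,.233,.1125)
E
```

```text
delta [0.011 0.001 0.526] rot [-0.003  0.006 -0.001] t 12.27 tcp [0.5769 0.233  0.1335] F [0.79 0.62 0.57] g 0.59
```

View pics/s8.png

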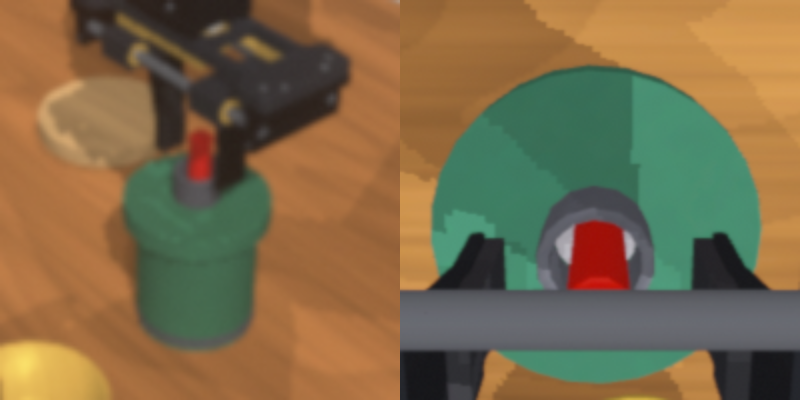

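The lids look seated and level, with the collar centred between the open fingers (wrist crop x≈595 against 598). Going down to the collar and closing.

Request:
move_arm --motion '[0.01, 0, 0.1, 0, 0, 0, -0.2, 0.01, 0, 0.22, 0, 0, 0, -0.2, 0.01, 0, 0.34, 0, 0, 0, -0.2, 0.01, 0, 0.44, 0, 0, 0, -0.2, 0.01, 0, 0.51, 0, 0, 0, -0.2, 0.01, 0, 0.56, 0, 0, 0, -0.2, 0.01, 0, 0.56, 0, 0, 0, -0.2, 0.01, 0, 0.56, 0, 0, 0, -0.2]'

```text
time_s: 12.93
tcp_pos: [0.5766, 0.233, 0.111]
ee_rot: [[-1.0, 0.0, 0.0], [0.0, 1.0, -0.0], [-0.0, -0.0, -1.0]]
wrist_force: [-0.6, 0.2, -0.6]
gripper_width: 0.6
```

Request:
move_arm --motion '[0, 0, 0, 0, 0, 0, 0, 0, 0, 0, 0, 0, 0, 0.1, 0, 0, 0, 0, 0, 0, 0.2, 0, 0, 0, 0, 0, 0, 0.3, 0, 0, 0, 0, 0, 0, 0.5, 0, 0, 0, 0, 0, 0, 0.7, 0, 0, 0, 0, 0, 0, 1, 0, 0, 0, 0, 0, 0, 1, 0, 0, 0, 0, 0, 0, 1, 0, 0, 0, 0, 0, 0, 1]'

```text
time_s: 13.77
tcp_pos: [0.5766, 0.2329, 0.1112]
ee_rot: [[-1.0, -0.0, 0.001], [-0.0, 1.0, -0.001], [-0.001, -0.001, -1.0]]
wrist_force: [-0.7, -0.5, 1.9]
gripper_width: 0.374
```

```bash
python3 - <<'E'
from h import *
a=imaging.capture("scene");b=imaging.capture("wrist")
cv2.imwrite("pics/s9.png",np.hstack([cv2.resize(a[150:270,220:340],(400,400)),cv2.resize(b[100:300,160:360],(400,400))]))
go(.5765,.233,.2125);print(r.sense()["moment"])
E
```

```text
delta [ 1.000e-03  2.000e-03 -2.533e+00] rot [-0.007  0.005  0.001] t 13.87 tcp [0.5766 0.2329 0.1112] F [-1.04 -2.19  2.53] g 0.37
[-0.37111517  0.0869373   0.04210902]
```

View pics/s9.png

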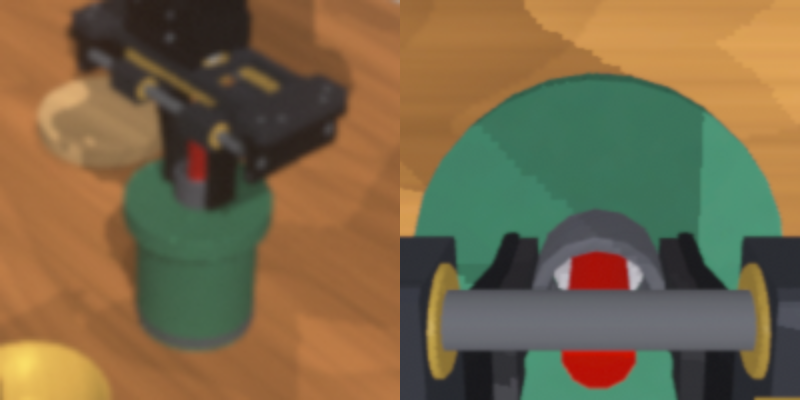

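The collar is gripped: opening 0.374, about 33 mm, with the stem centred and the fingers clear of the skirt. Slow first lift.

Request:
move_arm --motion '[0, 0, -0.03, 0, 0, 0, 1, 0, 0, -0.07, 0, 0, 0, 1, 0, 0, -0.12, 0, 0, 0, 1, 0, 0, -0.18, 0, 0, 0, 1, 0, 0, -0.25, 0, 0, 0, 1, 0, 0, -0.32, 0, 0, 0, 1, 0, 0, -0.39, 0, 0, 0, 1, 0, 0, -0.45, 0, 0, 0, 1, 0, 0, -0.49, 0, 0, 0, 1, 0, 0, -0.5, 0, 0, 0, 1, 0, 0, -0.5, 0, 0, 0, 1]'

```text
time_s: 14.78
tcp_pos: [0.5766, 0.233, 0.1314]
ee_rot: [[-1.0, -0.0, 0.001], [-0.0, 1.0, -0.0], [-0.001, -0.0, -1.0]]
wrist_force: [1.5, 0.2, -2.9]
gripper_width: 0.372
```

```bash
python3 - <<'E'
from h import *
a=imaging.capture("scene")
cv2.imwrite("pics/s10.png",cv2.resize(a[150:270,220:340],(600,600)))
go(.5766,.233,.212)
E
```

```text
delta [-2.00e-03  2.00e-03 -2.02e+00] rot [-0.006  0.005  0.   ] t 14.83 tcp [0.5766 0.2329 0.1312] F [ 0.03  0.5  -1.69] g 0.373
```

View pics/s10.png

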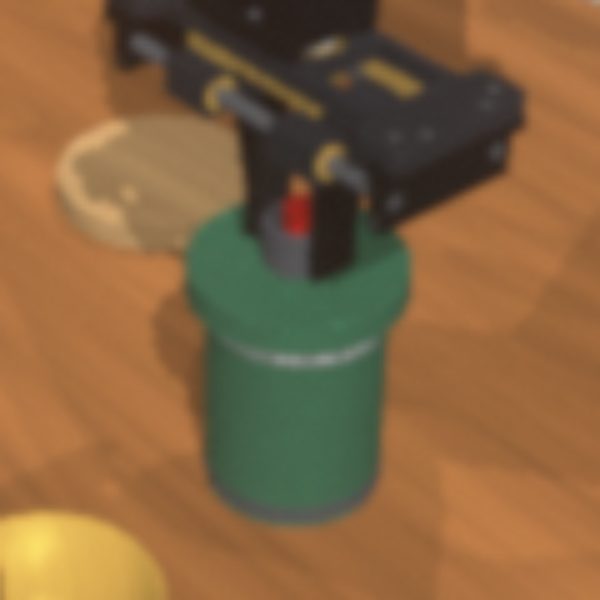

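The outer lid rises alone: the force is −1.7 N, the aluminium flange stays on the rim, and the stem sinks into the collar. Lifting the remaining 8 cm.

Request:
move_arm --motion '[0, 0, -0.05, 0, 0, 0, 1, 0, 0, -0.15, 0, 0, 0, 1, 0, 0, -0.28, 0, 0, 0, 1, 0, 0, -0.43, 0, 0, 0, 1, 0, 0, -0.58, 0, 0, 0, 1, 0, 0, -0.73, 0, 0, 0, 1, 0, 0, -0.88, 0, 0, 0, 1, 0, 0, -1.03, 0, 0, 0, 1, 0, 0, -1.18, 0, 0, 0, 1, 0, 0, -1.33, 0, 0, 0, 1, 0, 0, -1.48, 0, 0, 0, 1, 0, 0, -1.63, 0, 0, 0, 1, 0, 0, -1.77, 0, 0, 0, 1, 0, 0, -1.88, 0, 0, 0, 1, 0, 0, -1.96, 0, 0, 0, 1, 0, 0, -2.01, 0, 0, 0, 1, 0, 0, -2.02, 0, 0, 0, 1, 0, 0, -2.02, 0, 0, 0, 1, 0, 0, -2.02, 0, 0, 0, 1, 0, 0, -2.02, 0, 0, 0, 1]'

```text
time_s: 16.5
tcp_pos: [0.5763, 0.2328, 0.2116]
ee_rot: [[-1.0, 0.0, -0.0], [0.0, 1.0, -0.001], [0.0, -0.001, -1.0]]
wrist_force: [0.0, 0.9, -2.2]
gripper_width: 0.373
```

Request:
move_arm --motion '[0, 0, 0, 0, 0, 0, 1, 0, 0, 0, 0, 0, 0, 1, 0, 0, 0, 0, 0, 0, 1, 0, 0, 0, 0, 0, 0, 1, 0, 0, 0, 0, 0, 0, 1, 0, 0, 0, 0, 0, 0, 1]'

```text
time_s: 17.0
tcp_pos: [0.5764, 0.2328, 0.2116]
ee_rot: [[-1.0, 0.0, -0.0], [0.0, 1.0, -0.001], [0.0, -0.001, -1.0]]
wrist_force: [0.4, -0.3, -2.0]
gripper_width: 0.372
```

```bash
python3 - <<'E'
from h import *
a=imaging.capture("scene");b=imaging.capture("top")
cv2.imwrite("pics/s11.png",cv2.resize(a[110:270,200:360],(600,600)))
cv2.imwrite("pics/full11.png",np.hstack([cv2.resize(a,(400,300)),cv2.resize(b,(400,300))]))
go(.5766,.233,.212);print(r.sense()["joint_velocities"].round(2))
E
```

```text
delta [-0.006  0.004 -0.01 ] rot [-0.01  -0.003 -0.001] t 17.1 tcp [0.5764 0.2329 0.2116] F [ 0.12  0.75 -1.8 ] g 0.374
[ 0.13 -0.04 -0.04 -0.02 -0.01  0.06]
```

View pics/s11.png

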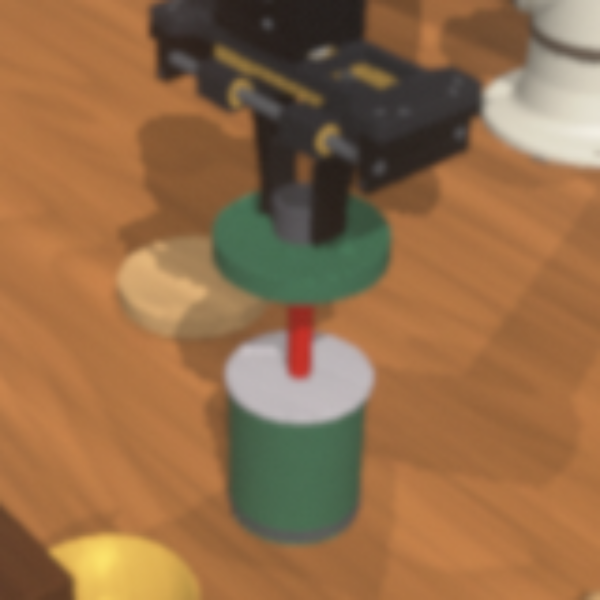

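View pics/full11.png

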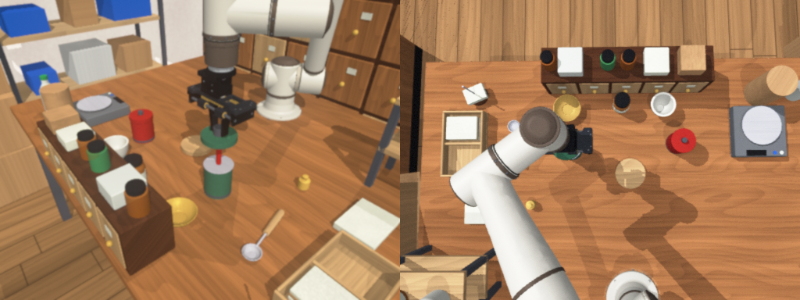

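The inner lid sits flush and level on the canister. The outer lid is held level 10 cm up, clear of the stem, and the other objects look untouched. Handing in.

```bash
python3 -c "
from h import *
print(r.finish_job())"
```

```text
the job is handed in; nothing more can be done
None
```

The job is done and handed in at about 17 s of the 51 s allowed.

- **Placing the pair:** I lifted both lids by the red stem and lowered them onto the canister. Contact came at TCP height 0.1336 m, against 0.1337 m expected for fully seated. The push was only about 3.5 N before I let go.
- **Lifting the outer lid:** I took the outer lid by its collar and raised it 10.0 cm straight up. Only its own weight showed on the wrist, about −2 N, against about −4 N with both lids.
- **Last checks:** The final pictures show the inner lid flush and level on the canister's rim. The outer lid is held level and still above the stem. The canister and the other objects look unmoved; I checked those by eye only.
- **Disagreements:** The rough scene and top estimates of the canister's position differed by up to 7 mm, so I used the wrist-camera fit, which matched the expected rim size. Estimates of the stem's position differed by about 3 mm and caused no trouble. No check failed.

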